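# Fetch the milling cutter from behind the air fittings

## Robot

A 6-joint arm with a two-finger parallel gripper is mounted at the origin on the work surface. World frame = base frame: x ahead of the robot, y to its left, z up, the work surface at z = 0. Lengths are in mm, angles in rad, forces in N, time in s.
With the tool pointing down it reaches from about 300 to 775 mm from the base axis. Payload 14.6 kg.
Tool frame: the origin (TCP) lies at the very end of the fingers, on their centre line; the grasp point (between the pads) lies 19 mm behind it; z points along the fingers, y is the line along which they close (so a half turn about z gives the same grasp; the last joint's range is limited). The gripper opens to 94 mm and grips with 3 to 60 N. Pads are 16 mm wide; open, the fingers measure 119 mm over their backs; the gripper's body (75 mm by 177 mm) begins 78 mm behind the grasp point.
Start: joints at [1.04, 0.3, 1.521, -0, 1.321, -0.067], TCP at [246.038, 491.889, 205.446] pointing down, gripper open.
Joint ranges: [-3.03, 3.03], [-0.79, 2.21], [0.23, 2.52], [-1.04, 4.18], [0, 3.07], [-2.55, 2.55]. Speed limits (rad/s): [2.22, 2.22, 2.57, 3.14, 3.14, 3.14].

## Interface

Orientations are given as [roll, pitch, yaw] about the fixed x, y, z axes, in that order (R = Rz(yaw) Ry(pitch) Rx(roll)).
In Python, from cell import manip, camera, get_calibration gives the robot as it stands. The module is installed in compiled form; this text tells all that it offers.
- The arm moves only by the tool jog_arm, never from a script. Its argument "plan" is one flat list of numbers, 6 for each row, row after row: the shift along the world's x, y, z in m, then the turn, a rotation vector about the world's x, y, z in degrees. A call has 1 to 20 rows; each row is the pose to reach, as a shift and turn from the pose commanded when the call began; what a row does not reach only later rows make up. A row lasts 1/10 s, in which the tool goes at most 50 mm and 8.59 degrees, less where a joint would pass 70% of its speed; a pose out of reach is approached as far as the arm can. A call with a gripper value outside its range is refused whole. "claw" is the finger opening in m, from 0 to 0.094, set as the call begins (left out, the last holds). The fingers move at their own pace and stop on an object; "force" is the grip in N (left out, the last holds). Time passes only in rows, so rows that repeat a pose let the fingers close. It gives the time, the measured TCP pose, the force, the opening and the grip force at its end, in the units of the state.
- manip.read_state(): the state, without advancing time (a new reading comes with each control period).
- camera(name): name is "scene" or "top"; returns (picture, depth): 480x640x3 uint8, red, green, blue; 480x640 float32, mm along the optical axis (not along the pixel's ray), 0 where there is no reading.
- get_calibration(name): a dict with "fx", "fy", "cx", "cy" (pixels), "origin" and "attitude" of the camera in the world. Camera axes: x right, y down, z forward; pixel columns grow to the right and rows downward; lengths in mm; the calibration is good to about 2 mm. A picture is of the moment at which its call begins. get_calibration takes no time and is no camera call.
- manip.sign_off(): hands the job in; it is judged then, once.
The state is a dict: "clock": time; "joints": joint angles; "qd": joint speeds; "effort": joint torques, N m; "eef_pos": TCP position; "eef_rot": TCP orientation; "wrist_force": force on the tool from outside, world axes, zero at the start; "moment": the same for the moment, N m; "finger_gap": finger opening in mm; "finger_force": force on a finger pad.
Only numpy, scipy, OpenCV 4.12 (cv2) and the standard library are available. Lean on these libraries where they do the work, as an engineer would, in place of code of your own. Each camera call takes 0.05 s, during which the arm holds its last target. There are 200 camera calls.

## Task

First stand the air filter and the pressure regulator, which block the milling cutter in the grey storage bay, on the black rubber mat, leaving the cutter where it is; then set the cutter gently, upright and centred, in the dish of the round red stand. Only after that, put the filter and the regulator back upright, each in the very place where it stood in the bay at the start. Never tip the cutter, and leave the oil bottle, carton and wrench alone.

Things in the scene. Friction and masses are not known exactly. Their poses are not given: they have to be found in the camera images.
- bay: Fixed grey sheet-steel tray, open at the front (-x) and top. Origin at the floor's underside; floor 3 mm thick, x -50 to +75, y -107 to +107 mm. Back wall (x = +71 to +75 mm) 60 mm high; side walls at the y ends 4 mm thick, 40 mm high. Yaw up to 0.3 rad. In its frame the cutter stands near x = +34, y = 0 mm, filter and regulator near x = +14, y = +62 and -62 mm, either way round.
- air_filter: Air filter, loose: upright black cylinder 46 mm in diameter, 92 mm tall (straight-sided from 8 to 84 mm up), aluminium band round the middle, brass spot on top. 0.4 kg give or take 30 %. Origin at the centre of the underside, z up its axis. Stands in the bay at the left or right of the cutter.
- regulator: Pressure regulator, loose: aluminium block 40 x 40 mm, 52 mm tall; on it a fixed round black ribbed knob 39 mm wide, from 52 to 90 mm up. A dial gauge 38 mm wide juts from its -x side to 37 mm from the axis, 9 to 47 mm up, towards the bay's open front. 0.45 kg give or take 30 %. Origin at the centre of the block's underside, z up. Stands beside the cutter, on its other side from the filter.
- cutter: Face-milling cutter, loose: steel disc 54 mm in diameter, straight-sided to 36 mm, chamfered to 42 mm wide at the top, 46 mm tall; dark slots and brass-coloured inserts round it. 0.5 kg give or take 30 %. Origin at the centre of the underside, z up. Stands in mid-bay close to the back wall, filter and regulator close at either side: fingers fit only when both are gone.
- mat: Side area, fixed: black rubber mat, 240 mm (its x) by 160 mm (its y), 4 mm thick; origin at the centre of its underside. At the left or the right of the bay.
- stand: Round red cast stand, fixed: foot 136 mm in diameter, body 110 mm; shallow dish on top, 96 mm in inner diameter, its floor 28 mm above the origin and its rim 34 mm above the origin. Origin at the centre of the underside. On the other side of the bay from the mat.
- oil_bottle: Bystander, loose: white plastic bottle with a red cap, 56 mm in diameter, 140 mm tall, origin at the underside. Leave alone.
- carton: Bystander, loose: closed cardboard carton 70 x 110 x 45 mm, origin at the underside's centre. Leave alone.
- wrench: Bystander, loose: steel wrench 160 mm long lying flat beyond the work, along its own x. Leave alone.

How it is judged (in metres and radians):
On the way, in this order (a step that is already met when the one before it is completed fails the run):
1. filter and regulator both stand on the mat, let go, the cutter still in its place in the bay (linear speed of each of air_filter, regulator below 0.03 m/s and angle between each of air_filter, regulator's own z axis and vertical below 0.12 rad and contact force between each of air_filter, regulator and the fingers below 0.1 N and x of air_filter in the frame of mat between -0.12 and 0.12 m and y of air_filter in the frame of mat between -0.08 and 0.08 m and z of air_filter in the frame of mat between -0.002 and 0.01 m and x of regulator in the frame of mat between -0.12 and 0.12 m and y of regulator in the frame of mat between -0.08 and 0.08 m and z of regulator in the frame of mat between -0.002 and 0.01 m and distance of cutter from where it was at the start of the episode below 0.015 m), for 0.2 s.
2. the cutter stands in the stand's dish, let go, filter and regulator still on the mat (linear speed of each of cutter, air_filter, regulator below 0.03 m/s and angle between each of cutter, air_filter, regulator's own z axis and vertical below 0.12 rad and contact force between each of cutter, air_filter, regulator and the fingers below 0.1 N and horizontal distance between cutter and stand below 0.012 m and z of cutter in the frame of stand below 0.033 m and x of air_filter in the frame of mat between -0.12 and 0.12 m and y of air_filter in the frame of mat between -0.08 and 0.08 m and z of air_filter in the frame of mat between -0.002 and 0.01 m and x of regulator in the frame of mat between -0.12 and 0.12 m and y of regulator in the frame of mat between -0.08 and 0.08 m and z of regulator in the frame of mat between -0.002 and 0.01 m), for 0.2 s.
At the end, for the whole second after the job is handed in: The cutter stands upright (within 0.12 rad) on the floor of the stand's dish, within 12 mm of the stand's centre; filter and regulator stand upright (within 0.12 rad) each within 15 mm of where it stood at the start; all released and at rest (linear speed of each of cutter, air_filter, regulator below 0.03 m/s and angle between each of cutter, air_filter, regulator's own z axis and vertical below 0.12 rad and contact force between each of cutter, air_filter, regulator and the fingers below 0.1 N and horizontal distance between cutter and stand below 0.012 m and z of cutter in the frame of stand below 0.033 m and distance of each of air_filter, regulator from where it was at the start of the episode below 0.015 m); the robot touches nothing.
It fails at once if the oil bottle, carton or wrench is pushed more than 20 mm from its place, or the bottle tipped (distance of any of oil_bottle, carton, wrench from where it was at the start of the episode above 0.02 m or angle between oil_bottle's own z axis and vertical above 0.4 rad).
It fails at once if the cutter is tipped (more than 0.7 rad from upright) (angle between cutter's own z axis and vertical above 0.7 rad).
It fails at once if the cutter is dropped or rammed on the stand (over 120 N) (contact force between cutter and stand above 120 N).
It also fails if it takes over 136 s, if anything falls off the work surface, if the arm or the gripper's body presses on something with over 40 N, if the wrist force passes 120 N, or if a joint passes its speed limit or range.

## Working session

There is one attempt and no reset: what is moved stays moved. The work goes in short steps, Python scripts to look and compute and a tool call to move; the robot and the scene stay as the last step left them, time stands still between calls to the robot, and variables do not carry over. Pictures are saved under pics/ and viewed, at most 14 in all, crops included, and the job is handed in when it is done.

Besides the shell and the picture viewer there is one more tool, called after "Request:" in YAML: its name, and indented under it one key for each argument. jog_arm: Moves the arm, as the interface text tells. Its arguments: {"type":"object","properties":{"plan":{"type":"array"},"claw":{"type":"number"},"force":{"type":"number"}},"required":["plan"]}

```bash
mkdir -p pics
cat > h.py <<'E'
import numpy as np, cv2
from cell import manip, camera, get_calibration
from scipy.spatial.transform import Rotation as R
def rot(c):
    a=np.array(c["attitude"],float)
    if a.shape==(3,3): return a
    return R.from_euler('xyz',a).as_matrix() if a.size==3 else R.from_quat(a).as_matrix()
def cloud(name,depth):
    c=get_calibration(name); v,u=np.mgrid[:480,:640]
    p=np.stack([(u-c["cx"])/c["fx"]*depth,(v-c["cy"])/c["fy"]*depth,depth],-1)
    return p@rot(c).T+np.array(c["origin"])
def ray(name,u,v,z):
    c=get_calibration(name); d=rot(c)@np.array([(u-c["cx"])/c["fx"],(v-c["cy"])/c["fy"],1]); o=np.array(c["origin"])
    return o+d*(z-o[2])/d[2]
E
python3 - <<'E'
from h import *
for n in("top","scene"):
    print(get_calibration(n)); p,d=camera(n); cv2.imwrite(f"pics/{n}0.png",p[...,::-1]); np.savez(f"{n}0.npz",p=p,d=d)
    P=cloud(n,d)
    print(n,np.round(P[::80,::80,2]).tolist())
print(manip.read_state())
E
```

```text
{'fx': 475.6594038565909, 'fy': 475.6594038565909, 'cx': 321.9551527619658, 'cy': 245.21136274145084, 'origin': array([470.08354751,  23.95418035, 876.31761345]), 'attitude': array([-2.95637538, -0.01058438, -1.57995817])}
top [[-748.0, -747.0, -755.0, -751.0, -749.0, -745.0, -749.0, -746.0], [-747.0, -755.0, -753.0, -746.0, 876.0, -748.0, -747.0, -755.0], [69.0, -2.0, 0.0, 4.0, 1.0, -3.0, -0.0, -2.0], [5.0, 2.0, -2.0, -1.0, 52.0, -0.0, 0.0, 0.0], [-1.0, 1.0, 5.0, -0.0, 1.0, -0.0, 28.0, 1.0], [43.0, -1.0, 3.0, 1.0, -2.0, 0.0, 1.0, -1.0]]
{'fx': 456.01309380280173, 'fy': 456.01309380280173, 'cx': 310.8264806488118, 'cy': 234.8427587158727, 'origin': array([1404.7769653 ,  146.58810675,  673.08423751]), 'attitude': array([-2.23146314, -0.01073804,  1.73508261])}
scene [[67.0, 193.0, 209.0, 228.0, 246.0, 409.0, 254.0, 486.0], [-350.0, -572.0, -182.0, -151.0, 222.0, -411.0, -99.0, 325.0], [-134.0, 91.0, 3.0, 3.0, 1.0, 2.0, 1.0, 2.0], [44.0, 2.0, 3.0, 20.0, 59.0, 142.0, 2.0, 118.0], [3.0, 33.0, 34.0, 2.0, 3.0, 0.0, 2.0, 13.0], [-313.0, -747.0, -749.0, -743.0, -746.0, -15.0, 1.0, 6.0]]
{'clock': 0.1, 'joints': array([ 1.04039515e+00,  3.00425063e-01,  1.52155754e+00, -2.48737363e-05,
        1.32068111e+00, -6.66257006e-02]), 'qd': array([-0.00064517, -0.0005357 , -0.00203183,  0.00134276, -0.00072439,
       -0.00033354]), 'effort': array([ 1.00490135e-03, -5.32636678e+01, -3.53284228e+01,  7.09594740e-02,
        2.34415079e-02, -1.11057741e-04]), 'eef_pos': array([245.92582419, 491.67866054, 204.92153409]), 'eef_rot': array([-3.14052236e+00, -4.72680456e-05,  2.67782332e+00]), 'wrist_force': array([ 0.58739124, -1.17812578, -0.56020985]), 'moment': array([-0.00237104,  0.00599505, -0.0241107 ]), 'finger_force': 0.0, 'finger_gap': 93.71335658584796}
```

View pics/top0.png

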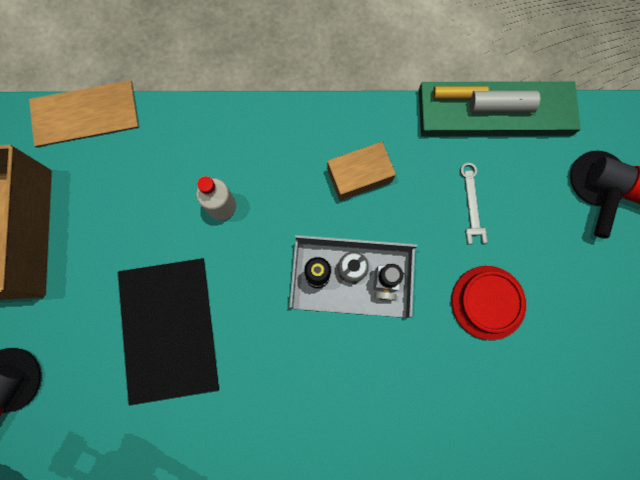

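View pics/scene0.png

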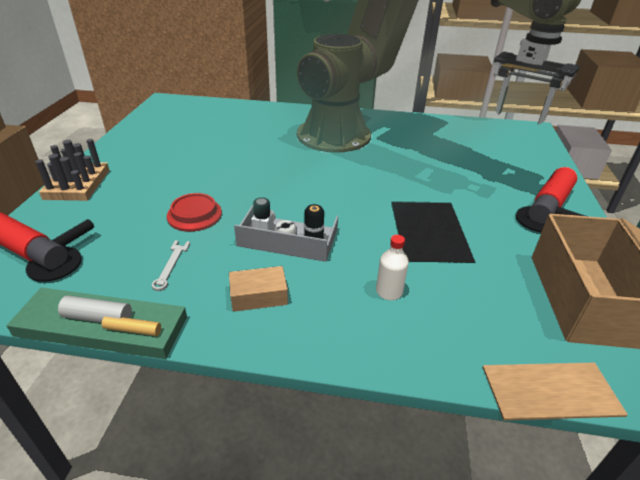

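The top view (image up is +x, left is +y) shows the filter at (317,270), cutter at (353,266), regulator at (390,278) with its gauge below, mat at (168,330) and stand at (488,302). The bottle is at (210,195) and the carton at (361,171). The scene view agrees. Now I measure.

```bash
cat > meas.py <<'E'
from h import *
def big(m):
    cs,_=cv2.findContours(m.astype(np.uint8),cv2.RETR_EXTERNAL,cv2.CHAIN_APPROX_NONE); return max(cs,key=cv2.contourArea)
def roi(m,u0,u1,v0,v1):
    o=np.zeros_like(m); o[v0:v1,u0:u1]=m[v0:v1,u0:u1]; return o
def toplayer(P,zlo,zhi,u0,u1,v0,v1,name="top",z=None):
    m=roi((P[...,2]>zlo)&(P[...,2]<zhi),u0,u1,v0,v1); c=big(m); (u,v),r=cv2.minEnclosingCircle(c)
    M=cv2.moments(c); cu,cv_=M['m10']/M['m00'],M['m01']/M['m00']
    return ray(name,cu,cv_,z)[:2].round(1),ray(name,u,v,z)[:2].round(1),round(r,1),round(np.median(P[m][:,2]),1)
E
python3 - <<'E'
from meas import *
f=np.load("top0.npz"); p=f["p"].astype(int); d=f["d"]; P=cloud("top",d)
print("filter",toplayer(P,84,105,295,340,245,295,z=95))
print("reg knob",toplayer(P,82,105,370,410,250,305,z=93))
print("cutter",toplayer(P,40,58,336,372,248,287,z=49))
r,g,b=p[...,0],p[...,1],p[...,2]
m=roi((r>110)&(g<60),430,540,250,350)
c=big(m);print("stand foot+",ray("top",*cv2.minEnclosingCircle(c)[0],10)[:2])
print("rim",toplayer(P,29,45,440,540,255,345,z=34))
br=roi((r>120)&(b<90)&(g>90),300,335,250,290);v,u=np.nonzero(br);print("brass",len(u),ray("top",u.mean(),v.mean(),95))
m=roi((r<40)&(g<40)&(b<40),105,230,250,410);q=cv2.boxPoints(cv2.minAreaRect(big(m)));Q=np.array([ray("top",*x,4)[:2] for x in q]);print("mat",Q.round(),Q.mean(0).round(1))
# bay: back wall top z=60
w=roi((P[...,2]>52)&(P[...,2]<70),290,420,232,252); print("back",[np.round(ray("top",*x,60)[:2],1) for x in cv2.boxPoints(cv2.minAreaRect(big(w)))])
for n,(u,v) in dict(fl=(290,309),fr=(410,317)).items(): print(n,ray("top",u,v,0).round(1))
g_=roi((P[...,2]>20)&(P[...,2]<48),375,400,284,303);v,u=np.nonzero(g_);print("gauge",len(u),P[g_].mean(0).round(1))
print("bottle",toplayer(P,120,160,190,240,170,225,z=140)); print("carton",toplayer(P,35,55,320,400,140,205,z=45))
S=np.load("scene0.npz");sp=S["p"].astype(int);PS=cloud("scene",S["d"])
print("s filter",toplayer(PS,88,105,295,335,195,240,"scene",95)); print("s knob",toplayer(PS,87,105,245,280,190,230,"scene",93)); print("s rim",toplayer(PS,29,45,160,230,185,235,"scene",34))
E
```

```text
filter (array([574.2,  23.2]), array([574.1,  23.3]), 13.7, np.float64(94.0))
reg knob (array([565.9, -99.4]), array([565.5, -99.2]), 11.7, np.float64(92.8))
cutter (array([587.7, -40.1]), array([587.6, -40. ]), 14.8, np.float64(48.1))
stand foot+ [ 524.67916217 -289.32362883]
rim (array([ 524.1, -287.7]), array([ 524. , -287.6]), 32.0, np.float64(32.1))
brass 98 [575.84575892  22.66478301  95.        ]
mat [[592. 398.]
 [610. 233.]
 [369. 197.]
 [353. 353.]] [481.2 295.3]
back [array([635.2,  61.3]), array([641.3,  60.9]), array([ 623.2, -150.9]), array([ 617.1, -150.2])]
fl [516.   72.7   0. ]
fr [ 499.6 -146.4    0. ]
gauge 172 [538.3 -95.6  39.7]
bottle (array([707.8, 201.8]), array([708.3, 201.2]), 9.0, np.float64(139.4))
carton (array([768.6, -58.3]), array([769.1, -59. ]), 34.6, np.float64(44.7))
s filter (array([581.6,  22.2]), array([582. ,  22.5]), 9.6, np.float64(96.4))
s knob (array([ 569.3, -101.1]), array([ 571.1, -100.1]), 8.2, np.float64(94.9))
s rim (array([ 528.3, -289.6]), array([ 527.6, -290.3]), 22.5, np.float64(31.4))
```

Run:
```python
import cv2
a=cv2.imread("pics/top0.png")[225:325,280:430]; cv2.imwrite("pics/crop0.png",cv2.resize(a,None,fx=5,fy=5,interpolation=cv2.INTER_CUBIC))
```

```text
(no output)
```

View pics/crop0.png

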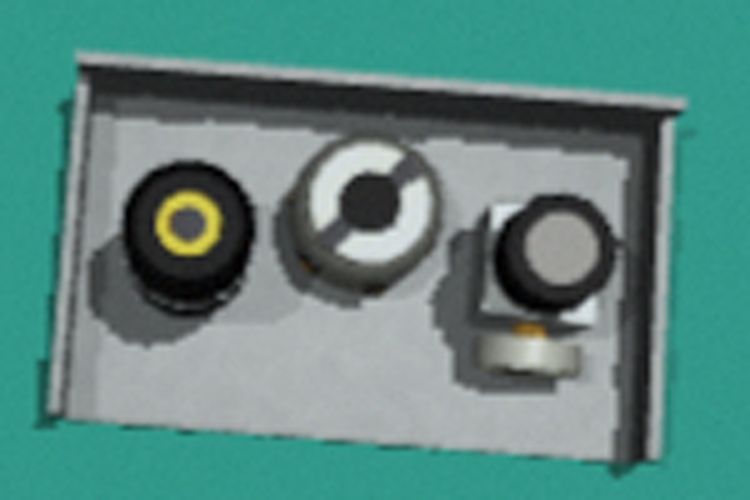

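The crop shows the bay yawed about -0.08 rad. The filter is at (575,23), the cutter at (588,-40) and the regulator at (566,-99), and all three fit the nominal bay layout to within about 3 mm. The mat centre is at (481,295) and the stand at about (524.5,-288). I now move above the filter with the fingers along the bay's y axis.

Request:
jog_arm:
  plan: [0.329,-0.469,-0.025,0,0,22,0.329,-0.469,-0.025,0,0,22,0.329,-0.469,-0.025,0,0,22,0.329,-0.469,-0.025,0,0,22,0.329,-0.469,-0.025,0,0,22,0.329,-0.469,-0.025,0,0,22,0.329,-0.469,-0.025,0,0,22,0.329,-0.469,-0.025,0,0,22,0.329,-0.469,-0.025,0,0,22,0.329,-0.469,-0.025,0,0,22,0.329,-0.469,-0.025,0,0,22,0.329,-0.469,-0.025,0,0,22,0.329,-0.469,-0.025,0,0,22,0.329,-0.469,-0.025,0,0,22,0.329,-0.469,-0.025,0,0,22,0.329,-0.469,-0.025,0,0,22,0.329,-0.469,-0.025,0,0,22]
  claw: 0.08
  force: 25

```text
clock: 1.8
eef_pos: [574.8, 23.7, 180.7]
eef_rot: [3.142, 0.0, 3.063]
wrist_force: [-0.0, 0.3, -0.1]
finger_gap: 79.9
finger_force: 0.0
```

Request:
jog_arm:
  plan: [0,0,-0.03,0,0,0,0,0,-0.06,0,0,0,0,0,-0.09,0,0,0,0,0,-0.11,0,0,0,0,0,-0.122,0,0,0,0,0,-0.122,0,0,0,0,0,-0.122,0,0,0]

```text
clock: 2.5
eef_pos: [575.5, 23.0, 59.4]
eef_rot: [3.142, 0.001, 3.062]
wrist_force: [0.2, 0.0, 0.3]
finger_gap: 79.8
finger_force: 0.0
```

Request:
jog_arm:
  plan: [0,0,0,0,0,0,0,0,0,0,0,0,0,0,0,0,0,0,0,0,0,0,0,0,0,0,0,0,0,0,0,0,0,0,0,0,0,0,0,0,0,0,0,0,0,0,0,0]
  claw: 0.03
  force: 25

```text
clock: 3.3
eef_pos: [575.2, 22.9, 58.6]
eef_rot: [3.142, 0.0, 3.062]
wrist_force: [0.2, 0.2, 2.3]
finger_gap: 45.6
finger_force: 24.9
```

Request:
jog_arm:
  plan: [0,0,0.01,0,0,0,0,0,0.03,0,0,0,0,0,0.06,0,0,0,0,0,0.09,0,0,0,-0.002,0.01,0.1,0,0,0,-0.006,0.035,0.1,0,0,0,-0.011,0.07,0.1,0,0,0,-0.017,0.105,0.1,0,0,0,-0.022,0.14,0.1,0,0,0,-0.028,0.175,0.1,0,0,0,-0.033,0.21,0.1,0,0,0,-0.039,0.245,0.1,0,0,0,-0.043,0.268,0.1,0,0,0,-0.044,0.277,0.1,0,0,0,-0.044,0.277,0.1,0,0,0,-0.044,0.277,0.1,0,0,0]

```text
clock: 4.9
eef_pos: [531.0, 299.2, 158.0]
eef_rot: [-3.141, -0.001, 3.062]
wrist_force: [-0.6, 0.1, -4.2]
finger_gap: 45.7
finger_force: 24.9
```

Request:
jog_arm:
  plan: [0,0,-0.02,0,0,0,0,0,-0.045,0,0,0,0,0,-0.07,0,0,0,0,0,-0.085,0,0,0,0,0,-0.092,0,0,0,0,0,-0.095,0,0,0,0,0,-0.097,0,0,0,0,0,-0.098,0,0,0,0,0,-0.098,0,0,0,0,0,-0.098,0,0,0]

```text
clock: 5.9
eef_pos: [531.2, 300.0, 60.9]
eef_rot: [3.141, 0.001, 3.062]
wrist_force: [0.4, -0.8, -3.2]
finger_gap: 45.8
finger_force: 24.9
```

Request:
jog_arm:
  plan: [0,0,-0.001,0,0,0,0,0,-0.001,0,0,0,0,0,-0.001,0,0,0]

```text
clock: 6.2
eef_pos: [531.1, 300.0, 59.7]
eef_rot: [3.141, 0.0, 3.062]
wrist_force: [0.2, 0.2, -1.0]
finger_gap: 45.2
finger_force: 24.9
```

Request:
jog_arm:
  plan: [0,0,0,0,0,0,0,0,0,0,0,0,0,0,0,0,0,0,0,0,0,0,0,0,0,0,0.02,0,0,0,0,0,0.06,0,0,0,0,0,0.1,0,0,0,0,0,0.12,0,0,0]
  claw: 0.08

```text
clock: 7.0
eef_pos: [531.8, 300.2, 183.3]
eef_rot: [3.139, 0.004, 3.062]
wrist_force: [-0.2, 0.4, -0.5]
finger_gap: 79.9
finger_force: 0.0
```

Request:
jog_arm:
  plan: [0.035,-0.399,0,0,0,0,0.035,-0.399,0,0,0,0,0.035,-0.399,0,0,0,0,0.035,-0.399,0,0,0,0,0.035,-0.399,0,0,0,0,0.035,-0.399,0,0,0,0,0.035,-0.399,0,0,0,0,0.035,-0.399,0,0,0,0,0.035,-0.399,0,0,0,0,0.035,-0.399,0,0,0,0,0.035,-0.399,0,0,0,0,0.035,-0.399,0,0,0,0]

```text
clock: 8.2
eef_pos: [566.1, -97.8, 179.5]
eef_rot: [3.141, 0.0, 3.064]
wrist_force: [1.0, -0.5, -0.7]
finger_gap: 79.8
finger_force: 0.0
```

Request:
jog_arm:
  plan: [0,0,-0.03,0,0,0,0,0,-0.06,0,0,0,0,0,-0.09,0,0,0,0,0,-0.11,0,0,0,0,0,-0.119,0,0,0,0,0,-0.119,0,0,0,0,0,-0.119,0,0,0]

```text
clock: 8.9
eef_pos: [566.6, -98.8, 61.5]
eef_rot: [-3.141, 0.001, 3.062]
wrist_force: [0.2, 0.6, -0.1]
finger_gap: 79.9
finger_force: 0.0
```

Request:
jog_arm:
  plan: [0,0,0,0,0,0,0,0,0,0,0,0,0,0,0,0,0,0,0,0,0,0,0,0,0,0,0,0,0,0,0,0,0,0,0,0,0,0,0,0,0,0,0,0,0,0,0,0]
  claw: 0.025
  force: 28

```text
clock: 9.7
eef_pos: [566.0, -99.2, 60.5]
eef_rot: [-3.142, -0.0, 3.062]
wrist_force: [0.1, -0.9, 0.3]
finger_gap: 37.8
finger_force: 28.0
```

Request:
jog_arm:
  plan: [0,0,0.01,0,0,0,0,0,0.03,0,0,0,0,0,0.06,0,0,0,0,0,0.09,0,0,0,-0.004,0.012,0.1,0,0,0,-0.014,0.04,0.1,0,0,0,-0.026,0.075,0.1,0,0,0,-0.038,0.11,0.1,0,0,0,-0.05,0.145,0.1,0,0,0,-0.062,0.18,0.1,0,0,0,-0.074,0.215,0.1,0,0,0,-0.086,0.25,0.1,0,0,0,-0.098,0.285,0.1,0,0,0,-0.109,0.32,0.1,0,0,0,-0.12,0.352,0.1,0,0,0,-0.129,0.377,0.1,0,0,0,-0.133,0.389,0.1,0,0,0,-0.133,0.389,0.1,0,0,0,-0.133,0.389,0.1,0,0,0]

```text
clock: 11.6
eef_pos: [432.8, 289.4, 160.0]
eef_rot: [-3.141, -0.001, 3.062]
wrist_force: [0.3, -0.1, -4.7]
finger_gap: 37.6
finger_force: 28.0
```

Request:
jog_arm:
  plan: [0,0,-0.02,0,0,0,0,0,-0.045,0,0,0,0,0,-0.07,0,0,0,0,0,-0.085,0,0,0,0,0,-0.092,0,0,0,0,0,-0.095,0,0,0,0,0,-0.097,0,0,0,0,0,-0.0985,0,0,0,0,0,-0.0985,0,0,0,0,0,-0.0985,0,0,0,0,0,-0.0985,0,0,0]

```text
clock: 12.7
eef_pos: [433.1, 290.0, 62.2]
eef_rot: [3.141, 0.0, 3.062]
wrist_force: [-0.7, -0.2, -4.4]
finger_gap: 37.6
finger_force: 28.0
```

Request:
jog_arm:
  plan: [0,0,-0.001,0,0,0,0,0,-0.001,0,0,0,0,0,-0.001,0,0,0]

```text
clock: 13.0
eef_pos: [433.2, 290.0, 61.4]
eef_rot: [3.141, 0.001, 3.062]
wrist_force: [-1.3, -2.0, 3.4]
finger_gap: 37.7
finger_force: 28.0
```

Request:
jog_arm:
  plan: [0,0,0,0,0,0,0,0,0,0,0,0,0,0,0,0,0,0,0,0,0,0,0,0,0,0,0.02,0,0,0,0,0,0.06,0,0,0,0,0,0.1,0,0,0,0,0,0.12,0,0,0,-0.08,-0.15,0.2,0,0,0,-0.08,-0.15,0.2,0,0,0,-0.08,-0.15,0.2,0,0,0,-0.08,-0.15,0.2,0,0,0,-0.08,-0.15,0.2,0,0,0,-0.08,-0.15,0.2,0,0,0]
  claw: 0.08

```text
clock: 14.4
eef_pos: [353.2, 139.8, 261.3]
eef_rot: [3.141, 0.001, 3.061]
wrist_force: [0.3, 0.4, 0.6]
finger_gap: 79.9
finger_force: 0.0
```

Run:
```python
from meas import *
p,d=camera("top"); cv2.imwrite("pics/top1.png",p[...,::-1]); P=cloud("top",d)
print("cutter",toplayer(P,40,58,336,372,248,287,z=49))
p=p.astype(int);r,g,b=p[...,0],p[...,1],p[...,2]
w=roi((r>190)&(g>190)&(b>190),335,375,250,285); h=cv2.convexHull(big(cv2.morphologyEx(w.astype(np.uint8),cv2.MORPH_CLOSE,np.ones((7,7))))); M=cv2.moments(h); print("white ring",ray("top",M['m10']/M['m00'],M['m01']/M['m00'],49))
m=roi((r>110)&(g<60),430,540,250,350)
inner=roi((r>200)&(g<60),455,530,265,340); c=big(inner); (u,v),R_=cv2.minEnclosingCircle(c); print("bright red",u,v,R_,ray("top",u,v,34),ray("top",u,v,28))
print(manip.read_state()["eef_pos"])
```

```text
cutter (array([587.6, -40.1]), array([586.8, -39.5]), 14.9, np.float64(48.2))
white ring [597.22574644 -35.14418204  49.        ]
bright red 471.1056213378906 302.8662109375 6.232771396636963 [ 522.25322926 -249.10171407   34.        ] [ 522.62484454 -251.04674684   28.        ]
[353.24209921 140.19601638 260.68935315]
```

View pics/top1.png

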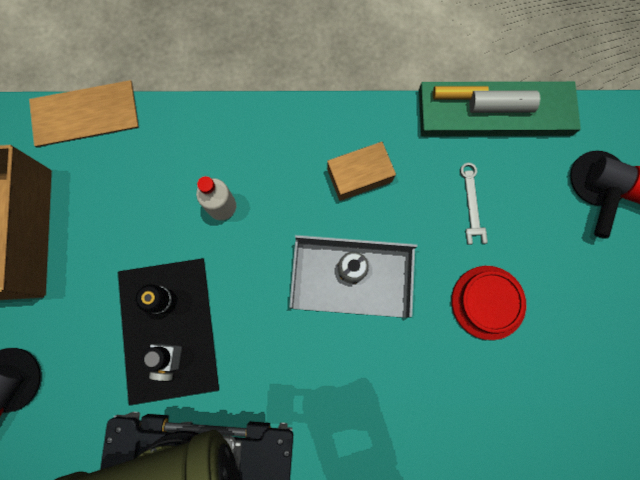

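The filter now stands at (152,299) and the regulator at (160,362), both on the mat. The cutter has not moved from (353,267). Next is the cutter.

Request:
jog_arm:
  plan: [0.2355,-0.1805,-0.1,0,0,0,0.2355,-0.1805,-0.1,0,0,0,0.2355,-0.1805,-0.1,0,0,0,0.2355,-0.1805,-0.1,0,0,0,0.2355,-0.1805,-0.1,0,0,0,0.2355,-0.1805,-0.1,0,0,0,0.2355,-0.1805,-0.1,0,0,0,0.2355,-0.1805,-0.1,0,0,0,0.2355,-0.1805,-0.13,0,0,0,0.2355,-0.1805,-0.16,0,0,0,0.2355,-0.1805,-0.19,0,0,0,0.2355,-0.1805,-0.215,0,0,0,0.2355,-0.1805,-0.235,0,0,0,0.2355,-0.1805,-0.243,0,0,0,0.2355,-0.1805,-0.247,0,0,0,0.2355,-0.1805,-0.247,0,0,0,0.2355,-0.1805,-0.247,0,0,0,0.2355,-0.1805,-0.247,0,0,0]

```text
clock: 16.25
eef_pos: [589.0, -40.6, 14.9]
eef_rot: [-3.142, 0.001, 3.062]
wrist_force: [0.3, -0.5, -0.5]
finger_gap: 79.7
finger_force: 0.0
```

Request:
jog_arm:
  plan: [0,0,0,0,0,0,0,0,0,0,0,0,0,0,0,0,0,0,0,0,0,0,0,0,0,0,0,0,0,0,0,0,0,0,0,0,0,0,0,0,0,0,0,0,0,0,0,0]
  claw: 0.035
  force: 30

```text
clock: 17.05
eef_pos: [588.6, -40.5, 14.0]
eef_rot: [3.141, 0.0, 3.062]
wrist_force: [0.0, 1.9, 1.7]
finger_gap: 53.4
finger_force: 30.0
```

Request:
jog_arm:
  plan: [0,0,0.008,0,0,0,0,0,0.025,0,0,0,0,0,0.055,0,0,0,0,0,0.08,0,0,0,-0.003,-0.01,0.09,0,0,0,-0.009,-0.035,0.09,0,0,0,-0.018,-0.07,0.09,0,0,0,-0.027,-0.105,0.09,0,0,0,-0.036,-0.14,0.09,0,0,0,-0.045,-0.175,0.09,0,0,0,-0.053,-0.205,0.09,0,0,0,-0.06,-0.23,0.09,0,0,0,-0.063,-0.243,0.09,0,0,0,-0.064,-0.248,0.09,0,0,0,-0.064,-0.248,0.09,0,0,0,-0.064,-0.248,0.08,0,0,0,-0.064,-0.248,0.065,0,0,0,-0.064,-0.248,0.05,0,0,0,-0.064,-0.248,0.05,0,0,0,-0.064,-0.248,0.05,0,0,0]

```text
clock: 19.05
eef_pos: [524.4, -288.2, 63.3]
eef_rot: [3.141, -0.001, 3.062]
wrist_force: [-0.8, -0.2, -5.6]
finger_gap: 53.1
finger_force: 30.0
```

Run:
```python
from meas import *
for n in ("top","scene"):
    p,d=camera(n); np.savez(f"{n}2.npz",p=p,d=d)
    u0,v0,w,h=(430,250,120,90) if n=="top" else (145,165,120,90)
    cv2.imwrite(f"pics/{n}2.png",cv2.resize(p[v0:v0+h,u0:u0+w,::-1],None,fx=6,fy=6,interpolation=cv2.INTER_CUBIC))
print(manip.read_state()["eef_pos"])
```

```text
[ 524.85740334 -288.69648874   64.39574261]
```

View pics/scene2.png

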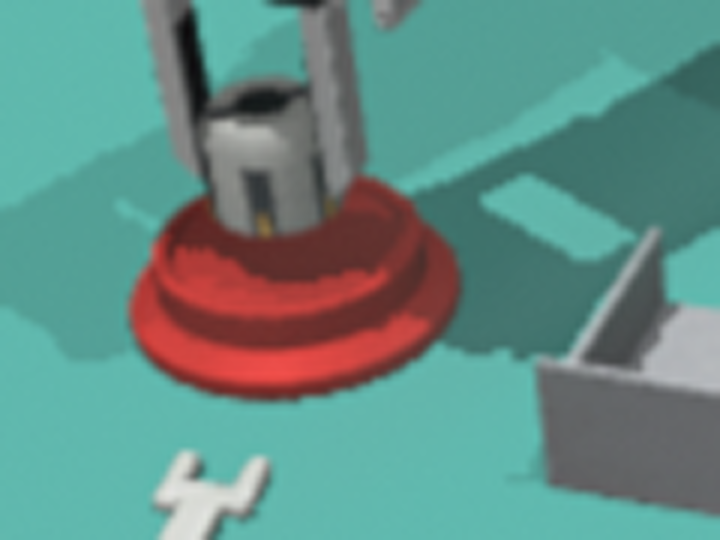

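The cutter hangs level about 25 mm above the dish floor, roughly centred: it sits around (265,160) in the crop and the dish around (290,245). I lower it slowly.

Request:
jog_arm:
  plan: [0,0,-0.008,0,0,0,0,0,-0.015,0,0,0,0,0,-0.019,0,0,0,0,0,-0.021,0,0,0,0,0,-0.0225,0,0,0,0,0,-0.0235,0,0,0,0,0,-0.0245,0,0,0,0,0,-0.0245,0,0,0,0,0,-0.0245,0,0,0,0,0,-0.0245,0,0,0]

```text
clock: 20.15
eef_pos: [524.6, -288.6, 39.5]
eef_rot: [-3.142, 0.0, 3.062]
wrist_force: [0.5, 0.0, -5.5]
finger_gap: 53.2
finger_force: 30.0
```

Still carrying the full weight, so I lower it in small steps.

Request:
jog_arm:
  plan: [0,0,-0.0005,0,0,0,0,0,-0.001,0,0,0,0,0,-0.001,0,0,0,0,0,-0.001,0,0,0]

```text
clock: 20.55
eef_pos: [524.6, -288.7, 39.0]
eef_rot: [-3.141, 0.0, 3.062]
wrist_force: [-3.6, 2.2, 4.6]
finger_gap: 53.7
finger_force: 30.0
```

Contact made. I open the gripper, rise, move aside and check.

Request:
jog_arm:
  plan: [0,0,0,0,0,0,0,0,0,0,0,0,0,0,0,0,0,0,0,0,0,0,0,0,0,0,0.01,0,0,0,0,0,0.03,0,0,0,0,0,0.07,0,0,0,0,0,0.12,0,0,0,0,0,0.14,0,0,0,-0.09,0.3,0.18,0,0,0,-0.09,0.3,0.18,0,0,0,-0.09,0.3,0.18,0,0,0,-0.09,0.3,0.18,0,0,0,-0.09,0.3,0.18,0,0,0,-0.09,0.3,0.18,0,0,0,-0.09,0.3,0.18,0,0,0,-0.09,0.3,0.18,0,0,0,-0.09,0.3,0.18,0,0,0]
  claw: 0.08

```text
clock: 22.35
eef_pos: [434.8, 11.1, 218.9]
eef_rot: [-3.141, 0.001, 3.062]
wrist_force: [0.3, 0.6, 0.2]
finger_gap: 79.9
finger_force: 0.0
```

Run:
```python
from meas import *
p,d=camera("top"); P=cloud("top",d)
cv2.imwrite("pics/top3.png",cv2.resize(p[250:350,430:550,::-1],None,fx=5,fy=5,interpolation=cv2.INTER_CUBIC))
print("cutter",toplayer(P,62,85,450,530,260,345,z=74)); print("rim",toplayer(P,29,85,440,540,255,345,z=34))
print("reg",toplayer(P,82,105,140,190,340,385,z=94)); print("filter",toplayer(P,84,105,130,180,280,320,z=96))
print(manip.read_state()["eef_pos"])
```

```text
cutter (array([ 523.9, -285.3]), array([ 524. , -285.5]), 16.3, np.float64(72.9))
rim (array([ 524.1, -287.7]), array([ 523.5, -287.2]), 32.0, np.float64(35.9))
reg (array([434.1, 286.6]), array([433.8, 286.4]), 13.1, np.float64(93.5))
filter (array([530.6, 296.6]), array([530.6, 296.6]), 14.4, np.float64(95.0))
[434.8157231   10.65788425 218.63717509]
```

View pics/top3.png

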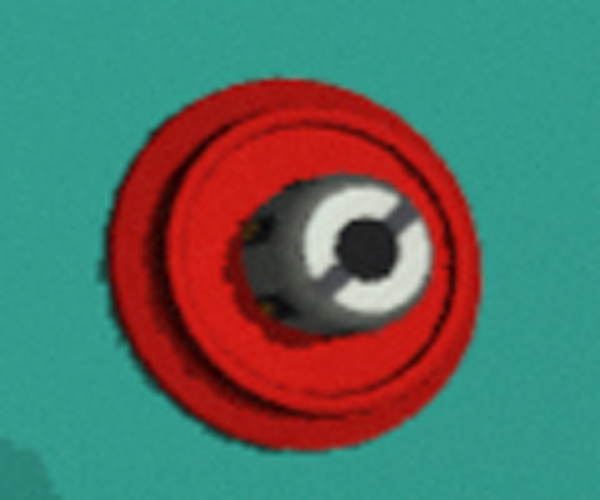

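The cutter stands upright in the dish within a few mm of centre: its body base is near (312,260) in the crop and the dish centre near (315,262). Now I return the regulator.

Request:
jog_arm:
  plan: [-0.0015,0.2785,-0.04,0,0,0,-0.0015,0.2785,-0.04,0,0,0,-0.0015,0.2785,-0.04,0,0,0,-0.0015,0.2785,-0.04,0,0,0,-0.0015,0.2785,-0.04,0,0,0,-0.0015,0.2785,-0.04,0,0,0,-0.0015,0.2785,-0.04,0,0,0,-0.0015,0.2785,-0.04,0,0,0,-0.0015,0.2785,-0.04,0,0,0,-0.0015,0.2785,-0.07,0,0,0,-0.0015,0.2785,-0.1,0,0,0,-0.0015,0.2785,-0.13,0,0,0,-0.0015,0.2785,-0.15,0,0,0,-0.0015,0.2785,-0.1575,0,0,0,-0.0015,0.2785,-0.1575,0,0,0,-0.0015,0.2785,-0.1575,0,0,0]

```text
clock: 24.0
eef_pos: [433.8, 289.7, 62.1]
eef_rot: [3.141, 0.001, 3.061]
wrist_force: [0.4, 0.0, 0.0]
finger_gap: 79.8
finger_force: 0.0
```

Request:
jog_arm:
  plan: [0,0,0,0,0,0,0,0,0,0,0,0,0,0,0,0,0,0,0,0,0,0,0,0,0,0,0,0,0,0,0,0,0,0,0,0,0,0,0,0,0,0,0,0,0,0,0,0]
  claw: 0.025
  force: 28

```text
clock: 24.8
eef_pos: [433.0, 289.9, 61.0]
eef_rot: [-3.142, 0.0, 3.062]
wrist_force: [-0.5, 0.0, 1.1]
finger_gap: 37.8
finger_force: 28.0
```

Request:
jog_arm:
  plan: [0,0,0.01,0,0,0,0,0,0.03,0,0,0,0,0,0.06,0,0,0,0,0,0.09,0,0,0,0.004,-0.012,0.1,0,0,0,0.014,-0.04,0.1,0,0,0,0.026,-0.075,0.1,0,0,0,0.038,-0.11,0.1,0,0,0,0.05,-0.145,0.1,0,0,0,0.062,-0.18,0.1,0,0,0,0.074,-0.215,0.1,0,0,0,0.086,-0.25,0.1,0,0,0,0.098,-0.285,0.1,0,0,0,0.109,-0.32,0.1,0,0,0,0.12,-0.352,0.1,0,0,0,0.129,-0.377,0.1,0,0,0,0.133,-0.389,0.1,0,0,0,0.133,-0.389,0.1,0,0,0,0.133,-0.389,0.1,0,0,0]

```text
clock: 26.7
eef_pos: [565.5, -98.7, 160.4]
eef_rot: [3.141, -0.001, 3.062]
wrist_force: [-0.9, -0.3, -5.1]
finger_gap: 37.6
finger_force: 28.0
```

Request:
jog_arm:
  plan: [0,0,-0.02,0,0,0,0,0,-0.045,0,0,0,0,0,-0.07,0,0,0,0,0,-0.085,0,0,0,0,0,-0.093,0,0,0,0,0,-0.096,0,0,0,0,0,-0.098,0,0,0,0,0,-0.0995,0,0,0,0,0,-0.0995,0,0,0,0,0,-0.1,0,0,0,0,0,-0.1,0,0,0]

```text
clock: 27.8
eef_pos: [566.1, -99.1, 61.2]
eef_rot: [-3.142, 0.0, 3.062]
wrist_force: [-0.3, 0.4, -4.3]
finger_gap: 37.7
finger_force: 28.0
```

Request:
jog_arm:
  plan: [0,0,-0.0005,0,0,0,0,0,-0.001,0,0,0,0,0,-0.001,0,0,0]

```text
clock: 28.1
eef_pos: [566.1, -99.1, 60.0]
eef_rot: [-3.142, 0.0, 3.062]
wrist_force: [0.1, -0.3, -4.1]
finger_gap: 37.5
finger_force: 28.0
```

Request:
jog_arm:
  plan: [0,0,0,0,0,0,0,0,0,0,0,0,0,0,0,0,0,0,0,0,0,0,0,0,0,0,0.02,0,0,0,0,0,0.06,0,0,0,0,0,0.1,0,0,0,0,0,0.12,0,0,0,0,0,0.12,0,0,0]
  claw: 0.08

```text
clock: 29.0
eef_pos: [567.2, -99.4, 183.2]
eef_rot: [-3.141, 0.005, 3.062]
wrist_force: [0.2, 0.9, -0.0]
finger_gap: 80.0
finger_force: 0.0
```

Request:
jog_arm:
  plan: [-0.035,0.399,0,0,0,0,-0.035,0.399,0,0,0,0,-0.035,0.399,0,0,0,0,-0.035,0.399,0,0,0,0,-0.035,0.399,0,0,0,0,-0.035,0.399,0,0,0,0,-0.035,0.399,0,0,0,0,-0.035,0.399,0,0,0,0,-0.035,0.399,0,0,0,0,-0.035,0.399,0,0,0,0,-0.035,0.399,0,0,0,0,-0.035,0.399,-0.03,0,0,0,-0.035,0.399,-0.06,0,0,0,-0.035,0.399,-0.09,0,0,0,-0.035,0.399,-0.11,0,0,0,-0.035,0.399,-0.1205,0,0,0,-0.035,0.399,-0.1205,0,0,0,-0.035,0.399,-0.1205,0,0,0]

```text
clock: 30.8
eef_pos: [531.7, 299.5, 60.5]
eef_rot: [3.141, 0.001, 3.061]
wrist_force: [0.5, -1.2, 0.3]
finger_gap: 80.0
finger_force: 0.0
```

Request:
jog_arm:
  plan: [0,0,0,0,0,0,0,0,0,0,0,0,0,0,0,0,0,0,0,0,0,0,0,0,0,0,0,0,0,0,0,0,0,0,0,0,0,0,0,0,0,0,0,0,0,0,0,0]
  claw: 0.03
  force: 25

```text
clock: 31.6
eef_pos: [531.1, 300.0, 59.6]
eef_rot: [3.141, 0.0, 3.062]
wrist_force: [0.6, 0.4, 1.4]
finger_gap: 45.3
finger_force: 25.0
```

Request:
jog_arm:
  plan: [0,0,0.01,0,0,0,0,0,0.03,0,0,0,0,0,0.06,0,0,0,0,0,0.09,0,0,0,0.002,-0.01,0.1,0,0,0,0.006,-0.035,0.1,0,0,0,0.011,-0.07,0.1,0,0,0,0.017,-0.105,0.1,0,0,0,0.022,-0.14,0.1,0,0,0,0.028,-0.175,0.1,0,0,0,0.033,-0.21,0.1,0,0,0,0.039,-0.245,0.1,0,0,0,0.043,-0.268,0.1,0,0,0,0.044,-0.277,0.1,0,0,0,0.044,-0.277,0.1,0,0,0,0.044,-0.277,0.1,0,0,0]

```text
clock: 33.2
eef_pos: [574.7, 23.5, 159.1]
eef_rot: [3.141, -0.001, 3.062]
wrist_force: [-0.2, 0.3, -2.6]
finger_gap: 45.3
finger_force: 25.0
```

Request:
jog_arm:
  plan: [0,0,-0.02,0,0,0,0,0,-0.045,0,0,0,0,0,-0.07,0,0,0,0,0,-0.085,0,0,0,0,0,-0.093,0,0,0,0,0,-0.096,0,0,0,0,0,-0.098,0,0,0,0,0,-0.0995,0,0,0,0,0,-0.1005,0,0,0,0,0,-0.101,0,0,0,0,0,-0.101,0,0,0,0,0,-0.101,0,0,0]

```text
clock: 34.4
eef_pos: [575.2, 22.9, 58.7]
eef_rot: [3.142, 0.0, 3.062]
wrist_force: [-0.0, -0.8, -1.9]
finger_gap: 45.4
finger_force: 25.0
```

Request:
jog_arm:
  plan: [0,0,-0.0005,0,0,0,0,0,-0.0005,0,0,0]

```text
clock: 34.6
eef_pos: [575.4, 22.9, 58.6]
eef_rot: [3.142, 0.001, 3.062]
wrist_force: [-0.8, 0.3, 4.4]
finger_gap: 45.7
finger_force: 25.0
```

Request:
jog_arm:
  plan: [0,0,0,0,0,0,0,0,0,0,0,0,0,0,0,0,0,0,0,0,0,0,0,0,0,0,0.02,0,0,0,0,0,0.06,0,0,0,0,0,0.1,0,0,0,0,0,0.14,0,0,0,-0.18,0.15,0.18,0,0,0,-0.18,0.15,0.18,0,0,0,-0.18,0.15,0.18,0,0,0,-0.18,0.15,0.18,0,0,0,-0.18,0.15,0.18,0,0,0,-0.18,0.15,0.18,0,0,0,-0.18,0.15,0.18,0,0,0,-0.18,0.15,0.18,0,0,0]
  claw: 0.08

```text
clock: 36.2
eef_pos: [395.5, 172.4, 237.7]
eef_rot: [-3.141, -0.0, 3.061]
wrist_force: [-0.6, -0.2, -0.2]
finger_gap: 80.0
finger_force: 0.0
```

Run:
```python
from meas import *
p,d=camera("top"); P=cloud("top",d); cv2.imwrite("pics/top4.png",p[...,::-1])
print("filter",toplayer(P,84,105,295,340,245,295,z=95)); print("reg",toplayer(P,82,105,370,410,250,305,z=93)); print("cutter",toplayer(P,62,85,450,530,260,345,z=74))
```

```text
filter (array([574.3,  22.7]), array([574.3,  22.6]), 13.6, np.float64(94.1))
reg (array([566.1, -99.2]), array([566.1, -99.1]), 11.8, np.float64(92.8))
cutter (array([ 524. , -285.4]), array([ 523.3, -284.4]), 16.4, np.float64(73.0))
```

View pics/top4.png

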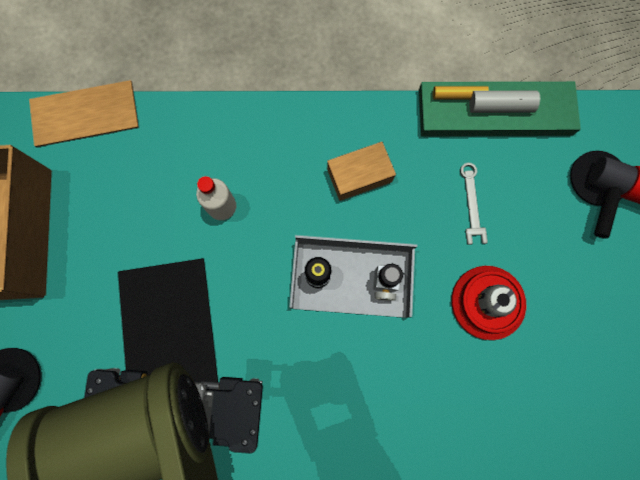

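The filter at (317,270) and the regulator at (390,278) are back within about 1 mm of their starting places. The cutter stands upright in the dish at (497,300), and the bottle, carton and wrench have not moved. Handing in.

```bash
python3 -c "
from cell import manip
print(manip.sign_off())"
```

```text
the job is handed in; nothing more can be done
None
```

I handed the job in at about 36 s of robot time: the cutter stands upright and centred in the dish to within a few mm, the filter and regulator are back within about 1 mm of their starting places, and the oil bottle, carton and wrench look unmoved; the sign-off returned no verdict.

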